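# Lock away a retained sample

### The job

Put the sample away: set the short jar down upright in the open compartment of the grey case without dropping it, then slide the case's flat cover fully shut over it. Then take the key from its wooden stand, push it fully into the lock knob, turn it clockwise (seen from above) as far as it goes and leave it in the lock. Leave the tall jar, the hand magnifier and the glass dish where they are.

Things in the scene. Friction and masses are not known exactly. Their poses are not given: they have to be found in the camera images.
- sample: the short jar: round amber jar with white cap, 40 diameter, 38 tall, standing loose on the table, 80 g; origin at the centre of its underside, z up its axis
- case: grey fixed case, 130 (x) by 320 (y -165 to 155), origin on the table under it. Along its y: lock block (-165 to -103, 36 high), end wall (-103 to -95, 54 high), open compartment (-95 to 20, x -55 to 55, floor 10 high, walls up to 54), solid deck 54 high where the cover parks (20 to 155). Rails along both long edges, x +-60 to +-66, y -103 to 155, 64 high
- compartment (a point): centre of the compartment's floor, 10 above the table, at case y=-37.5; axes as the case's
- cover (a joint): flat aluminium cover, 114 by 125, 5 thick (from 55 to 60 high), sliding along the case's y between the rails: 0 m = fully shut over the compartment, grows to 0.122 = fully open, towards the case's +y. It slides with about 2 N of friction and stays where it is left. It starts mostly open
- cover_lip (a point): middle of the top edge of the upright lip across the cover, by its +y edge: 80 long (along case x), 8 thick (along y), 22 tall, its top 82 above the table. Push on it to slide the cover. At fully shut it is at case y=19, at fully open y=141
- lock (a joint): round brass lock knob, 50 diameter, 26 tall, upright on the lock block, its axis at case x=0, y=-134: 0 rad = unlocked (the start), grows clockwise seen from above to 1.2 rad (about 70 degrees) = end stop, locked. Friction about 0.04 N m; a seated key has about 0.2 rad of play in the slot
- lock_slot (a point): mouth of the key slot on the knob's axis, in its top face 62 above the table: slot 8 (its x) by 14 (its y) and 24 deep, chamfered, straight down. Turns with the knob; at joint 0 its axes are the case's, so the slot's long side runs along the case's y
- key: steel key, loose, standing upright in its stand, 59 tall, 45 g; origin at the centre of the tip of its blade, z up to the bow. Blade 6 (x) by 12 (y) by 22 long; above it a round collar 24 diameter, 5 thick (z 22 to 27); then the bow, a flat upright disc 32 diameter and 8 thick (faces look along key x), centre at z=43. Either way round fits the slot. When fully in, the collar rests on the knob
- key_bow (a point): centre of the key's bow, 43 above the tip; axes as the key's
- stand: wooden block, fixed, 56 by 56 by 30 tall, with a slot 9 by 15 and 26 deep in the middle of its top where the key's blade stands, the collar resting on the top; origin at the centre of its underside
- tall_jar: bystander: amber jar with white cap, 46 diameter, 85 tall; origin at the centre of its underside
- magnifier: bystander: black hand magnifier lying flat, 12 high, lens rim 68 diameter round the origin, handle 14 wide reaching 117 from the origin along its -x
- dish: bystander: shallow round glass dish, 84 diameter, 18 high; origin at the centre of its underside
Not all that is in view belongs to the job. There is more than one size of the key; the one meant has the size given above.

How it is judged:
By the outcome, as a careful person would: the job done as asked, in the order asked, and still so for the second after the job is handed in, with the robot touching nothing.
It also fails if it takes over 69 s, if anything falls off the work surface, if the arm or the gripper's body presses on something with over 40 N, if the wrist force passes 120 N, or if a joint passes its speed limit or range.

### The arm

A 6-joint arm with a two-finger parallel gripper is mounted at the origin on the work surface. World frame = base frame: x ahead of the robot, y to its left, z up, the work surface at z = 0. Lengths are in mm, angles in degrees, forces in N, time in s.
With the tool pointing down it reaches from about 325 to 900 mm from the base axis. Payload 6.1 kg.
Tool frame: the origin (TCP) lies on the front face of the gripper's body, between the roots of the fingers; the fingertips stand 70 mm ahead of it and the grasp point (between the pads) lies 51 mm ahead of it; z points along the fingers, y is the line along which they close (so a half turn about z gives the same grasp; the last joint's range is limited). The gripper opens to 87 mm and grips with 3 to 60 N. Pads are 19 mm wide; open, the fingers measure 117 mm over their backs; the gripper's body (75 mm by 190 mm) begins 51 mm behind the grasp point.
Start: joints at [-72.599, 12.628, 87.462, -0, 79.91, -7.225], TCP at [260.423, -568.152, 292.238] pointing down, gripper open.
Joint ranges: [-170.65, 170.65], [-52.31, 119.04], [5.05, 147.46], [-71.25, 251.25], [11.57, 151.72], [-153.62, 153.62]. Speed limits (degrees/s): [147.25, 147.25, 172.46, 180, 180, 180].

### API

Orientations are given as a 3x3 rotation matrix whose columns are the frame's x, y, z axes.
In Python, from bench import * gives the robot as it stands. The module is installed in compiled form; this text tells all that it offers.
- The arm moves only by the tool play_rows, never from a script. Its argument "targets" is a list of rows, each a list of 5 numbers: the shift along the tool's x, y, z in m, then the turn about the tool's z in rad, then the closure, from 0 (fully open) to 1 (shut). A call has 1 to 8 rows; each row shifts and turns the commanded pose from where the row before left it, along the tool's axes as they then stand; what a row does not reach is not made up. A row lasts 1/10 s, in which the tool goes at most 50 mm and 8.59 degrees, less where a joint would pass 70% of its speed; a pose out of reach is approached as far as the arm can. A call is refused whole if a number of a shift passes 0.05 or a number of a turn 0.15, either way. A call with a gripper value outside its range is refused whole. The fingers move at their own pace and stop on an object; "squeeze" is the grip in N (left out, the last holds). Time passes only in rows, so rows that do not move let the fingers close. It gives the time, the measured TCP pose, the force, the opening and the grip force at its end, in the units of the state.
- get_state(): the state, without advancing time (a new reading comes with each control period).
- capture(name): name is "scene" or "top" or "wrist"; returns a dict with "img" (480x640x3 uint8, red, green, blue), "fovy" (degrees; the focal length in pixels is half the picture's height over the tangent of half this angle, whatever the lens; pixels are square), "cx", "cy" (the principal point, pixels), "k1" (the pictures are not rectified: a ray, as slopes to the right and down, at radius r is drawn at 1 + k1 r^2 times it, then the intrinsics apply), "rvec" (rotation vector, rad) and "tvec" (3), from world to camera coordinates, as OpenCV has them. Camera axes: x right, y down, z forward; pixel columns grow to the right and rows downward; lengths in mm; the calibration is good to about 2 mm. A picture is of the moment at which its call begins. There is no depth.
- close_job(): hands the job in; it is judged then, once.
The state is a dict: "t": time; "joint_pos": joint angles; "joint_velocities": joint speeds; "joint_efforts": joint torques, N m; "ee_pos": TCP position; "ee_rot": TCP orientation; "contact_force": force on the tool from outside, world axes, zero at the start; "wrist_torque": the same for the moment, N m; "grip_width": opening from 0.0 (shut) to 1.0 (fully open); "finger_force": force on a finger pad.
Only numpy, scipy, OpenCV 4.12 (cv2) and the standard library are available. Lean on these libraries where they do the work, as an engineer would, in place of code of your own. Each camera call takes 0.05 s, during which the arm holds its last target. There are 200 camera calls.

## Working session

There is one attempt and no reset: what is moved stays moved. The work goes in short steps, Python scripts to look and compute and a tool call to move; the robot and the scene stay as the last step left them, time stands still between calls to the robot, and variables do not carry over. Pictures are saved under pics/ and viewed, at most 12 in all, crops included, and the job is handed in when it is done.

Besides the shell and the picture viewer there is one more tool, called after "Call:" by a JSON object that holds its "op" and its "data", one argument or row to a line. play_rows: Moves the arm, as the interface text tells. Its arguments: {"type":"object","properties":{"targets":{"type":"array"},"squeeze":{"type":"number"}},"required":["targets"]}

```bash
mkdir -p pics
cat > h.py <<'E'
from bench import *
import numpy as np, cv2
def cam(name):
    c=capture(name); f=240/np.tan(np.radians(c["fovy"])/2)
    c["K"]=np.array([[f,0,c["cx"]],[0,f,c["cy"]],[0,0,1.]]); c["D"]=np.array([c["k1"],0,0,0,0.])
    c["rvec"]=np.array(c["rvec"],float); c["tvec"]=np.array(c["tvec"],float); return c
def ray(c,uv):
    p=cv2.undistortPoints(np.array(uv,float).reshape(-1,1,2),c["K"],c["D"]).reshape(-1,2)
    R=cv2.Rodrigues(c["rvec"])[0]; return -R.T@c["tvec"].ravel(), np.c_[p,np.ones(len(p))]@R
def onplane(c,uv,z):
    o,d=ray(c,uv); return o+d*((z-o[2])/d[:,2])[:,None]
def proj(c,P): return cv2.projectPoints(np.array(P,float).reshape(-1,1,3),c["rvec"],c["tvec"],c["K"],c["D"])[0].reshape(-1,2)
def save(c,n): cv2.imwrite("pics/"+n+".png",cv2.cvtColor(c["img"],cv2.COLOR_RGB2BGR))
E
python3 - <<'E'
from h import *
import pickle
S=get_state();print({k:np.round(v,3).tolist() for k,v in S.items()})
for n in("scene","top","wrist"):
    c=cam(n);save(c,n+"0");pickle.dump(c,open(n+"0.pkl","wb"));print(n,c["fovy"],c["k1"],ray(c,[[320,240]]))
E
```

```text
{'t': 0.0, 'joint_pos': [-72.599, 12.677, 87.529, 0.001, 79.914, -7.224], 'joint_velocities': [0.052, 0.032, 0.079, -0.035, -0.041, -0.01], 'joint_efforts': [0.001, -49.461, -38.737, 0.07, 0.057, -0.0], 'ee_pos': [260.273, -567.651, 291.091], 'ee_rot': [[0.909, 0.417, -0.001], [0.417, -0.909, 0.002], [0.0, -0.002, -1.0]], 'contact_force': [-0.029, -0.803, 0.295], 'wrist_torque': [0.039, 0.02, -0.026], 'finger_force': 0.0, 'grip_width': 1.002}
scene 56.04689574970961 -0.05539640858174401 (array([1125.21337478, -385.15094489,  533.34737321]), array([[-0.73036427,  0.42069755, -0.53856412]]))
top 42.866926259057536 0.02360661669981954 (array([3.86912191e+02, 1.38118651e+00, 1.39302215e+03]), array([[ 0.06831406, -0.04748075, -0.99678146]]))
wrist 67.45792859621987 -0.07255666390425679 (array([ 323.06196085, -539.45234893,  384.57005326]), array([[-0.22626421, -0.10099053, -0.96882141]]))
```

View pics/top0.png

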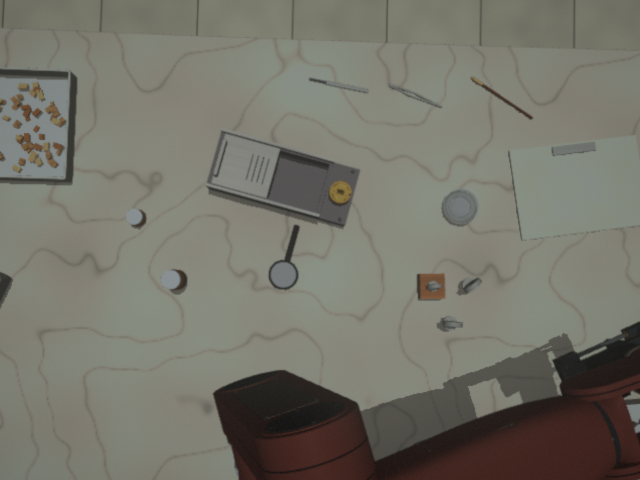

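View pics/scene0.png

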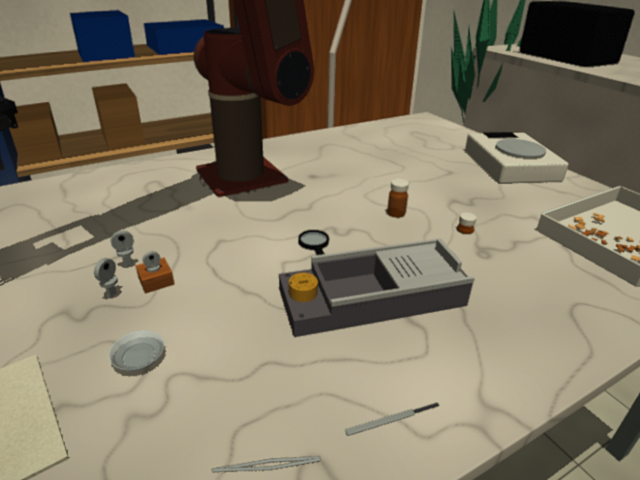

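Top view: short jar (136,217), tall jar (174,280), case with knob (340,192), stand with key (431,287). Two more keys are at (469,286) and (450,323), plus the magnifier (284,274) and dish (459,207). The scene view shows the short jar at (467,224), the tall jar at (398,198), the stand key at (152,262) and the loose keys at (107,275) and (122,247).

Candidates: for the jar, (136,217) is short and (174,280) tall, so I choose the first. For the key, I choose the one in the stand at (431,287) over (469,286) and (450,323). Next is a close crop to check that.

Run:
```python
from h import *
import pickle
t=pickle.load(open("top0.pkl","rb"));s=pickle.load(open("scene0.pkl","rb"))
def cr(c,x,y,w,h,k): return cv2.resize(c["img"][y:y+h,x:x+w],None,fx=k,fy=k,interpolation=cv2.INTER_CUBIC)
a=cr(s,80,220,100,75,4);b=cr(t,400,260,100,75,4);d=cr(t,200,120,200,150,2);e=cr(s,270,235,200,150,2)
cv2.imwrite("pics/m1.png",cv2.cvtColor(np.vstack([np.hstack([a,b]),np.hstack([d,e])]),cv2.COLOR_RGB2BGR))
for n,c in(("top",t),("scene",s)):
    hsv=cv2.cvtColor(c["img"],cv2.COLOR_RGB2HSV)
    for nm,lo,hi in(("brass",(15,120,90),(30,255,255)),("orange",(3,110,60),(14,255,255)),("white",(0,0,165),(180,40,255)),("dark",(0,0,0),(180,60,110))):
        m=cv2.inRange(hsv,lo,hi);k,l,st,ce=cv2.connectedComponentsWithStats(m)
        print(n,nm,[(st[i].tolist(),ce[i].round(1).tolist()) for i in range(1,k) if 40<st[i][4]<9000][:14])
```

```text
top brass [([47, 107, 11, 11, 42], [52.7, 110.6]), ([329, 182, 22, 21, 347], [339.7, 192.0])]
top orange [([21, 105, 10, 16, 80], [26.1, 111.3]), ([420, 274, 24, 25, 438], [430.8, 285.6]), ([587, 375, 53, 19, 282], [614.4, 385.1]), ([589, 383, 51, 75, 1187], [622.0, 419.3]), ([405, 414, 210, 66, 8271], [533.7, 453.6]), ([269, 416, 87, 55, 2678], [312.9, 445.6]), ([280, 451, 80, 29, 1126], [329.2, 470.7]), ([619, 466, 21, 8, 93], [630.1, 469.8]), ([624, 474, 16, 6, 59], [632.7, 477.1])]
top white []
top dark [([0, 0, 22, 53, 310], [6.6, 18.8]), ([99, 0, 5, 32, 101], [100.8, 15.0]), ([196, 0, 3, 36, 76], [196.9, 17.4]), ([291, 0, 4, 39, 93], [292.3, 19.4]), ([385, 0, 3, 43, 86], [386.5, 21.0]), ([479, 0, 4, 46, 134], [480.2, 22.6]), ([551, 0, 20, 9, 111], [560.8, 3.0]), ([572, 0, 4, 49, 175], [573.7, 23.4]), ([629, 0, 11, 17, 110], [635.2, 7.2]), ([0, 68, 69, 12, 630], [34.0, 73.9]), ([0, 71, 78, 115, 1311], [58.8, 144.9]), ([309, 78, 59, 15, 113], [332.2, 84.3]), ([389, 83, 53, 25, 178], [412.9, 95.1]), ([481, 86, 52, 34, 91], [506.3, 102.7])]
scene brass [([0, 53, 194, 22, 1025], [11
[... 604 characters left out ...]
46], [539.2, 163.4]), ([542, 189, 68, 25, 101], [572.6, 202.3]), ([117, 330, 47, 13, 302], [139.7, 335.1])]
scene dark [([195, 0, 23, 24, 175], [209.8, 10.6]), ([497, 0, 3, 29, 41], [497.3, 11.6]), ([500, 0, 20, 45, 208], [508.6, 11.0]), ([517, 0, 123, 67, 4135], [587.7, 28.6]), ([208, 13, 32, 21, 151], [228.9, 28.2]), ([277, 52, 33, 46, 1144], [293.1, 74.6]), ([329, 53, 3, 56, 60], [329.5, 79.9]), ([0, 83, 17, 48, 389], [5.7, 111.7]), ([464, 136, 98, 48, 851], [489.9, 162.1]), ([176, 144, 37, 10, 141], [194.0, 148.6]), ([495, 145, 50, 14, 150], [517.7, 154.2]), ([0, 173, 213, 113, 5104], [100.2, 226.5]), ([227, 179, 77, 22, 756], [268.3, 192.4]), ([535, 215, 105, 71, 2059], [590.3, 250.4])]
```

View pics/m1.png

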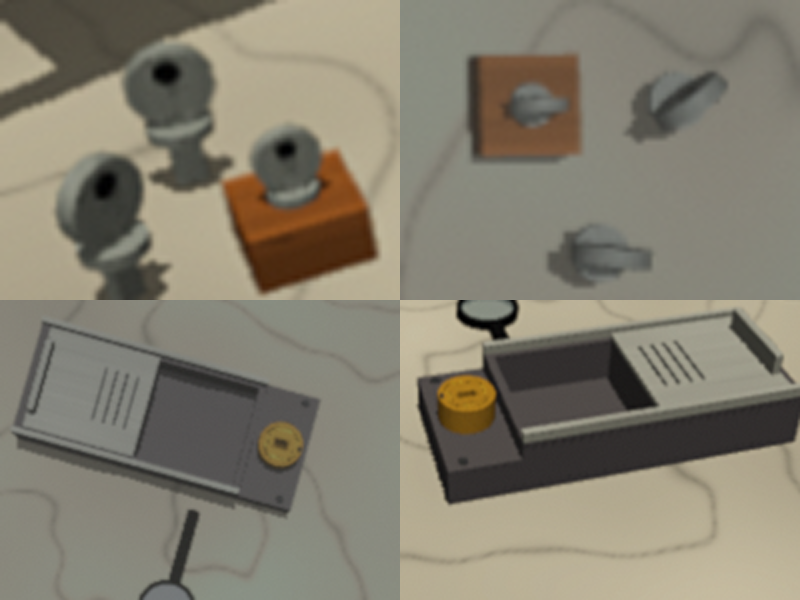

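Crop: the key in the stand (scene 152,262) is clearly smaller than the two loose ones and sits in the wooden stand, so it is the one meant. Corners of the case and the lip (left end, about (219,158)) can be read from the top view. Now I measure.

Run:
```python
from h import *
import pickle
t=pickle.load(open("top0.pkl","rb"));s=pickle.load(open("scene0.pkl","rb"))
np.set_printoptions(precision=1,suppress=True)
P=onplane(t,[[359.5,169.5],[343.5,227.5]],36);print("block corners",P, np.linalg.norm(P[0]-P[1]))
Q=onplane(t,[[222.5,131],[208.5,186]],64);print("rail ends",Q,np.linalg.norm(Q[0]-Q[1]))
K=onplane(t,[[339.7,192]],61);print("knob",K)
m1=P.mean(0);m2=Q.mean(0);print("len (320)",np.linalg.norm((m1-m2)[:2]))
y=(m2-m1)[:2];y/=np.linalg.norm(y);print("yaw of y",np.degrees(np.arctan2(y[1],y[0])),"origin from knob",K[0,:2]+134*y,"from ends",m1[:2]+165*y,m2[:2]-155*y)
print("lip",onplane(t,[[200+33/2,120+110/2],[200+53/2,120+42/2]],82))
# masks
def big(c,m,x,y,w,h):
    z=np.zeros_like(m);z[y:y+h,x:x+w]=m[y:y+h,x:x+w];k,l,st,ce=cv2.connectedComponentsWithStats(z);i=1+st[1:,4].argmax();return (l==i).astype(np.uint8),ce[i],st[i]
ht=cv2.cvtColor(t["img"],cv2.COLOR_RGB2HSV)
w,ce,st=big(t,(ht[...,2]>150).astype(np.uint8)*(ht[...,1]<60),115,195,45,45)
print(t["img"][217,136],t["img"][240,120],"cap",ce,st)
J=onplane(t,[ce],38);print("jar",J)
m,ce,st=big(t,cv2.inRange(ht,(3,110,60),(14,255,255)),410,265,45,45)
cn=cv2.findContours(m,0,2)[0][0];r=cv2.minAreaRect(cn);print(r);b=onplane(t,cv2.boxPoints(r),30);print("stand",b,b.mean(0),np.linalg.norm(b[0]-b[1]),np.linalg.norm(b[1]-b[2]))
c=K[0]
print("scene proj knob",proj(s,[[*K[0,:2],62],[*K[0,:2],36]]),"jar top,bottom",proj(s,[[*J[0,:2],38],[*J[0,:2],0]]),"stand",proj(s,[[x,yy,30] for x,yy,_ in b]),"bow",proj(s,[[*b.mean(0)[:2],30+21]]))
for n,c in(("t",t),("s",s)):
  g=cv2.cvtColor(c["img"],cv2.COLOR_RGB2HSV)
  mm=(g[...,1]<70).astype(np.uint8)
  x,y0=(422,276) if n=="t" else (141,249)
  q,ce,st=big(c,mm,x,y0,19 if n=="t" else 24,20 if n=="t" else 24);print(n,"key grey",ce,st)
print(proj(t,[[*b.mean(0)[:2],51]]))
```

```text
block corners [[ 640.9 -148.3   36. ]
 [ 509.2 -115.1   36. ]] 135.74369125522657
rail ends [[711.8 157.5  64. ]
 [589.5 184.   64. ]] 125.07412945791904
knob [[ 585.  -102.9   61. ]]
len (320) 311.7647232527513
yaw of y 75.96922768606804 origin from knob [617.5  27.1] from ends [615.1  28.4] [613.1  20.4]
lip [[611.1 165.2  82. ]
 [685.8 146.1  82. ]]Traceback (most recent call last):
  File "<stdin>", line 15, in <module>
  File "<stdin>", line 13, in big
ValueError: attempt to get argmax of an empty sequence
```

Run:
```python
from h import *
import pickle
t=pickle.load(open("top0.pkl","rb"));s=pickle.load(open("scene0.pkl","rb"))
np.set_printoptions(precision=1,suppress=True)
print(t["img"][212:224:3,124:150:3].tolist())
def big(m,x,y,w,h):
    z=np.zeros_like(m);z[y:y+h,x:x+w]=m[y:y+h,x:x+w];k,l,st,ce=cv2.connectedComponentsWithStats(z);i=1+st[1:,4].argmax();return (l==i).astype(np.uint8),ce[i],st[i]
ht=cv2.cvtColor(t["img"],cv2.COLOR_RGB2HSV)
sub=ht[200:235,115:155]; bg=np.median(sub.reshape(-1,3),0);print("bg",bg)
w,ce,st=big(((ht[...,1]<bg[1]*0.55)&(ht[...,2]>bg[2])).astype(np.uint8),115,200,40,35);print("cap",ce,st)
J=onplane(t,[ce],38);print("jar",J)
m,ce,st=big(cv2.inRange(ht,(3,100,50),(14,255,255)),410,265,45,45)
cn=cv2.findContours(m,0,2)[0][0];r=cv2.minAreaRect(cn);b=onplane(t,cv2.boxPoints(r),30);print("stand",r,b,b.mean(0),np.linalg.norm(b[0]-b[1]),np.linalg.norm(b[1]-b[2]))
K=[585,-103]
print("scene proj knob",proj(s,[[*K,62],[*K,36]]),"jar top,bottom",proj(s,[[*J[0,:2],38],[*J[0,:2],0]]),"stand",proj(s,[[x,y,30] for x,y,_ in b]),"bow",proj(s,[[*b.mean(0)[:2],47]]),proj(t,[[*b.mean(0)[:2],51],[*b.mean(0)[:2],30]]))
for n,c,x,y,w,h in(("t",t,422,276,19,20),("s",s,141,249,24,24)):
  g=cv2.cvtColor(c["img"],cv2.COLOR_RGB2HSV)
  print(n,"key",big((g[...,1]<70).astype(np.uint8),x,y,w,h)[1:])
```

```text
[[[135, 135, 123], [136, 140, 137], [135, 143, 145], [135, 142, 144], [136, 143, 145], [133, 139, 143], [71, 62, 53], [127, 128, 116], [136, 137, 126]], [[135, 134, 123], [135, 143, 143], [136, 143, 144], [135, 142, 144], [136, 143, 146], [136, 143, 146], [89, 91, 88], [86, 78, 67], [136, 137, 126]], [[128, 126, 115], [135, 142, 144], [135, 142, 143], [136, 142, 144], [135, 142, 145], [136, 143, 146], [82, 83, 80], [70, 59, 48], [136, 137, 125]], [[136, 137, 125], [132, 137, 131], [137, 143, 145], [135, 142, 144], [136, 143, 145], [123, 130, 130], [59, 52, 45], [74, 69, 61], [137, 137, 126]]]
bg [ 30.  22. 136.]
cap [126.6 215.8] [126 211   3  11  14]
jar [[522.  364.7  38. ]]
stand ((431.5, 286.0), (24.0, 25.0), 90.0) [[ 409.9 -286.9   30. ]
 [ 411.3 -343.1   30. ]
 [ 357.8 -343.7   30. ]
 [ 356.4 -287.6   30. ]] [ 383.9 -315.3   30. ] 56.19128784628219 53.54300569756179
scene proj knob [[304.4 280.5]
 [304.4 292.4]] jar top,bottom [[473.8 214.4]
 [470.6 228.7]] stand [[173.6 271.2]
 [143.1 280.1]
 [137.4 264.9]
 [166.6 256.8]] bow [[153.7 260.7]] [[433.7 286.1]
 [431.5 286. ]]
t key (array([433.2, 285.8]), array([427, 281,  14,  11, 108], dtype=int32))
s key (array([151.7, 258.1]), array([141, 249,  24,  23, 412], dtype=int32))
```

Call:
{"op": "play_rows", "data": {
  "targets": [
    [0.03,-0.034,0,-0.149,0],
    [0.034,-0.03,0,-0.149,0],
    [0.038,-0.024,0,-0.149,0],
    [0.041,-0.018,0,-0.149,0],
    [0.043,-0.012,0,-0.149,0],
    [0.045,-0.005,0,-0.149,0],
    [0.048,0,0,0,0],
    [0.048,0,0,0,0]
  ]
}}

```text
t: 0.95
ee_pos: [358.6, -213.4, 292.0]
ee_rot: [[0.245, 0.97, 0.0], [0.97, -0.245, 0.0], [0.0, 0.0, -1.0]]
contact_force: [1.6, -0.1, 0.3]
grip_width: 1.001
finger_force: 0.0
```

Run:
```python
from h import *
import pickle
t=pickle.load(open("top0.pkl","rb"));s=pickle.load(open("scene0.pkl","rb"))
def big(m,x,y,w,h):
    z=np.zeros_like(m);z[y:y+h,x:x+w]=m[y:y+h,x:x+w];k,l,st,ce=cv2.connectedComponentsWithStats(z);i=1+st[1:,4].argmax();return ce[i].round(1),st[i]
for n,c,R in(("t",t,[(115,200,40,35,38),(155,262,35,35,85)]),("s",s,[(450,205,35,30,38),(380,170,35,40,85)])):
    im=c["img"].astype(int);m=((im[...,2]>=im[...,0]+2)&(im.sum(2)>330)).astype(np.uint8)
    for r in R:
        ce,st=big(m,*r[:4]);print(n,ce,st,onplane(c,[ce],r[4]).round(1))
```

```text
t [133.5 216.2] [126 209  16  16 196] [[521.5 349.7  38. ]]
t [170.1 279.3] [161 271  19  18 278] [[384.7 255.3  85. ]]Traceback (most recent call last):
  File "<stdin>", line 9, in <module>
  File "<stdin>", line 5, in big
ValueError: attempt to get argmax of an empty sequence
```

Call:
{"op": "play_rows", "data": {
  "targets": [
    [0.049,0,0,0,0],
    [0.049,0,0,0,0],
    [0.049,0,0,0,0],
    [0.049,0,0,0,0],
    [0.049,0.005,0,0,0],
    [0.049,0.005,0,0,0],
    [0.049,0.005,0,0,0],
    [0.049,0.005,0,0,0]
  ]
}}

```text
t: 1.75
ee_pos: [474.0, 162.2, 292.2]
ee_rot: [[0.244, 0.97, 0.0], [0.97, -0.244, -0.0], [-0.0, 0.0, -1.0]]
contact_force: [1.0, -2.3, 0.4]
grip_width: 0.996
finger_force: 0.0
```

Call:
{"op": "play_rows", "data": {
  "targets": [
    [0.049,0,0.02,0,0],
    [0.049,0,0.03,0,0],
    [0.049,0,0.04,0,0.2],
    [0.03,0,0.01,0,0.2],
    [0.017,0,0,0,0.2],
    [0,0,0,0,0.2]
  ]
}}

```text
t: 2.35
ee_pos: [516.1, 331.1, 204.3]
ee_rot: [[0.242, 0.97, -0.002], [0.97, -0.242, -0.0], [-0.001, -0.001, -1.0]]
contact_force: [0.0, -0.3, 0.1]
grip_width: 0.814
finger_force: 0.0
```

Run:
```python
from h import *
import pickle
c=cam("wrist");save(c,"w1");pickle.dump(c,open("w1.pkl","wb"))
print(get_state()["ee_pos"],proj(c,[[521.5,349.7,38]]))
```

```text
[516.20882816 329.87582424 204.87361049] [[320.78563553 216.76618441]]
```

View pics/w1.png

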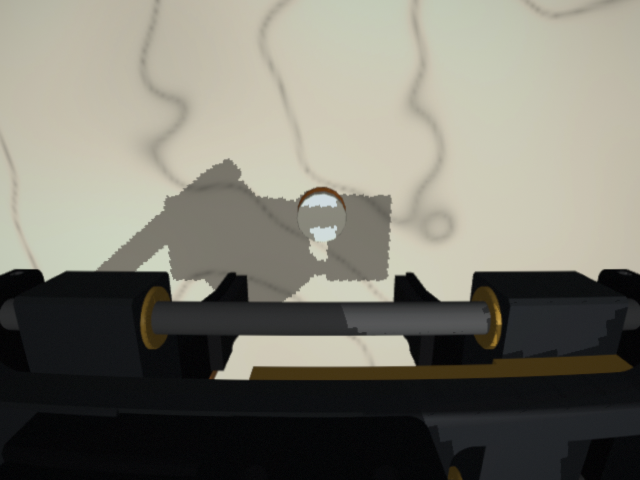

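The picture shows the jar's cap at (321,217), where the top view predicted (321,217). The position is confirmed, so I grasp it.

Call:
{"op": "play_rows", "data": {
  "targets": [
    [0.0205,0,0,0,0.2],
    [0,0,0.045,0,0.2],
    [0,0,0.045,0,0.2],
    [0,0,0.03,0,0.2],
    [0,0,0.009,0,0.2],
    [0,0,0,0,0.2]
  ]
}}

```text
t: 3.0
ee_pos: [520.9, 347.9, 75.7]
ee_rot: [[0.245, 0.969, -0.002], [0.969, -0.245, -0.001], [-0.002, -0.002, -1.0]]
contact_force: [-0.7, 0.6, 0.9]
grip_width: 0.8
finger_force: 0.0
```

Call:
{"op": "play_rows", "data": {
  "squeeze": 15,
  "targets": [
    [0,0,0,0,0.8],
    [0,0,0,0,0.8],
    [0,0,0,0,0.8],
    [0,0,0,0,0.8],
    [0,0,0,0,0.8],
    [0,0,0,0,0.8]
  ]
}}

```text
t: 3.6
ee_pos: [521.8, 349.4, 77.3]
ee_rot: [[0.244, 0.97, 0.001], [0.97, -0.244, 0.0], [0.001, 0.001, -1.0]]
contact_force: [-1.2, -0.1, 3.9]
grip_width: 0.426
finger_force: 15.1
```

Call:
{"op": "play_rows", "data": {
  "targets": [
    [0,0,-0.03,0,0.8],
    [0,0,-0.045,0,0.8],
    [0,0,-0.045,0,0.8],
    [-0.02,0.01,-0.02,0,0.8],
    [-0.041,0.022,0,0,0.8],
    [-0.041,0.022,0,0,0.8],
    [-0.041,0.022,0,0,0.8],
    [-0.041,0.022,0,0,0.8]
  ]
}}

```text
t: 4.4
ee_pos: [571.5, 145.2, 216.5]
ee_rot: [[0.244, 0.97, -0.0], [0.97, -0.244, -0.0], [-0.0, -0.0, -1.0]]
contact_force: [1.5, -0.4, -0.6]
grip_width: 0.424
finger_force: 14.9
```

Call:
{"op": "play_rows", "data": {
  "targets": [
    [-0.041,0.022,0,0,0.8],
    [-0.041,0.022,0,0,0.8],
    [-0.041,0.022,0,0,0.8],
    [-0.02,0.008,0,0,0.8],
    [0,0,0,0,0.8],
    [0,0,0,0,0.8]
  ]
}}

```text
t: 5.0
ee_pos: [608.1, -10.2, 216.1]
ee_rot: [[0.246, 0.969, -0.001], [0.969, -0.246, 0.001], [0.0, -0.001, -1.0]]
contact_force: [0.1, 0.1, -1.2]
grip_width: 0.423
finger_force: 14.9
```

Run:
```python
from h import *
import pickle
for n in("wrist","top"):
    c=cam(n);save(c,n+"2");pickle.dump(c,open(n+"2.pkl","wb"))
    a=np.array([.243,.970]);k=np.array([585,-103.])
    b=np.array([.970,-.243])
    print(n,proj(c,[[*(k+ (y+134)*a+x*b),z] for x,y,z in[(63,155,64),(-63,155,64),(0,132,82),(55,-95,54),(-55,-95,54)]]).round(0).tolist())
S=get_state();print(S["ee_pos"],S["grip_width"],S["finger_force"])
```

```text
wrist [[422.0, -57.0], [216.0, -56.0], [319.0, -33.0], [391.0, 314.0], [250.0, 314.0]]
top [[220.0, 129.0], [205.0, 184.0], [222.0, 157.0], [329.0, 164.0], [316.0, 212.0]]
[608.07415125  -8.8804114  216.29185684] 0.4224514563658684 14.895275159578887
```

View pics/wrist2.png

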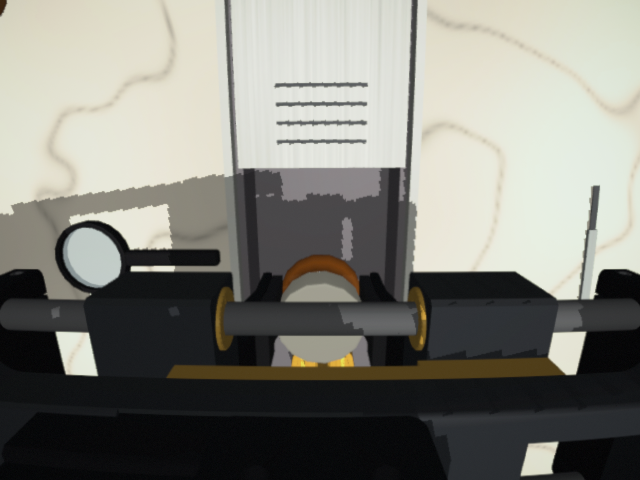

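Run:
```python
from h import *
import pickle
np.set_printoptions(precision=1,suppress=True)
c=pickle.load(open("wrist2.pkl","rb"));a=np.array([.244,.970]);b=np.array([.970,-.244]);T=np.array([608,-9.5])
for n,p,z in(("cover edge",[[241,168],[405,168]],60),("compartment inner walls",[[245,200],[402,200]],54)):
    P=onplane(c,p,z);print(n,P,"rel tool x,y:",(P[:,:2]-T)@a,(P[:,:2]-T)@b)
g=cv2.cvtColor(c["img"],cv2.COLOR_RGB2GRAY)
for r in(60,120,215):print(r,g[r,205:260:1].tolist(),g[r,395:440].tolist())
```

```text
cover edge [[569.5  56.9  60. ]
 [678.5  29.3  60. ]] rel tool x,y: [55.  54.8] [-53.6  58.9]
compartment inner walls [[564.3  34.5  54. ]
 [673.3   7.   54. ]] rel tool x,y: [32.  31.9] [-53.1  59.3]
60 [224, 224, 224, 224, 224, 223, 224, 223, 224, 223, 224, 223, 222, 220, 220, 221, 220, 221, 221, 221, 218, 181, 118, 85, 83, 101, 118, 117, 208, 220, 221, 221, 221, 223, 224, 224, 225, 224, 222, 221, 222, 221, 224, 226, 226, 225, 225, 223, 225, 227, 227, 225, 223, 223, 225] [222, 223, 224, 224, 223, 222, 220, 220, 221, 220, 220, 223, 222, 215, 172, 90, 71, 68, 67, 78, 143, 204, 223, 225, 224, 224, 224, 224, 224, 223, 223, 223, 222, 222, 222, 223, 222, 222, 222, 222, 222, 222, 222, 222, 222]
120 [224, 225, 225, 225, 225, 225, 224, 225, 225, 225, 225, 224, 225, 224, 224, 223, 221, 220, 220, 220, 220, 221, 221, 219, 191, 115, 84, 87, 105, 128, 159, 219, 222, 220, 220, 221, 223, 224, 224, 223, 222, 222, 222, 222, 223, 226, 227, 226, 225, 223, 222, 224, 224, 224, 223] [226, 225, 225, 226, 225, 224, 224, 224, 224, 225, 225, 220, 174, 120, 78, 69, 72, 106, 175, 222, 225, 225, 225, 225, 225, 224, 224, 225, 225, 224, 224, 224, 223, 223, 223, 222, 222, 222, 220, 220, 220, 221, 220, 219, 219]
215 [134, 134, 134, 134, 134, 134, 133, 133, 133, 133, 133, 134, 133, 133, 133, 134, 133, 133, 133, 133, 133, 131, 126, 124, 123, 123, 122, 123, 123, 121, 95, 73, 69, 70, 72, 72, 71, 71, 71, 70, 60, 45, 39, 38, 39, 39, 39, 38, 38, 38, 40, 48, 67, 72, 72] [39, 38, 44, 57, 70, 71, 72, 71, 71, 71, 69, 69, 73, 99, 121, 124, 123, 123, 123, 124, 129, 152, 207, 227, 229, 229, 229, 229, 229, 229, 229, 228, 229, 229, 229, 229, 229, 229, 230, 230, 229, 229, 229, 229, 230]
```

The wrist view shows the cover's near edge at row 168 (columns 241 to 405), with the compartment below it. The case's centreline is 3 mm to tool +y, so I correct that and lower.

Call:
{"op": "play_rows", "data": {
  "targets": [
    [-0.003,0.003,0.03,0,0.8],
    [0,0,0.04,0,0.8],
    [0,0,0.03,0,0.8],
    [0,0,0.015,0,0.8],
    [0,0,0.008,0,0.8],
    [0,0,0.002,0,0.8],
    [0,0,0,0,0.8],
    [0,0,0,0,0.8]
  ]
}}

```text
t: 5.9
ee_pos: [611.8, -13.7, 93.5]
ee_rot: [[0.244, 0.97, 0.003], [0.97, -0.244, -0.0], [0.0, 0.003, -1.0]]
contact_force: [0.8, 0.1, -1.0]
grip_width: 0.422
finger_force: 14.9
```

Call:
{"op": "play_rows", "data": {
  "targets": [
    [0,0,0.002,0,0.8],
    [0,0,0.001,0,0.8],
    [0,0,0,0,0.8]
  ]
}}

```text
t: 6.2
ee_pos: [610.6, -13.6, 88.8]
ee_rot: [[0.245, 0.97, 0.0], [0.97, -0.245, -0.0], [0.0, 0.0, -1.0]]
contact_force: [0.3, -0.3, -1.1]
grip_width: 0.42
finger_force: 14.9
```

Call:
{"op": "play_rows", "data": {
  "targets": [
    [0,0,0.001,0,0.8],
    [0,0,0.001,0,0.8],
    [0,0,0,0,0.8]
  ]
}}

```text
t: 6.5
ee_pos: [610.8, -13.6, 87.3]
ee_rot: [[0.245, 0.97, 0.0], [0.97, -0.245, -0.0], [-0.0, 0.0, -1.0]]
contact_force: [-1.8, 0.5, 4.4]
grip_width: 0.424
finger_force: 15.1
```

Call:
{"op": "play_rows", "data": {
  "targets": [
    [0,0,0,0,0.5],
    [0,0,0,0,0.42],
    [0,0,0,0,0.38],
    [0,0,0,0,0.38],
    [0,0,-0.02,0,0.38],
    [0,0,-0.04,0,0.38],
    [0,0,-0.045,0,0.38],
    [0,0,-0.03,0,0.6]
  ]
}}

```text
t: 7.3
ee_pos: [611.5, -13.7, 224.9]
ee_rot: [[0.244, 0.97, 0.003], [0.97, -0.244, -0.0], [0.0, 0.003, -1.0]]
contact_force: [0.5, -0.3, 0.4]
grip_width: 0.581
finger_force: 0.0
```

Call:
{"op": "play_rows", "data": {
  "targets": [
    [0.045,0,0,0,1],
    [0.045,0,0,0,1],
    [0.045,0,0,0,1],
    [0.045,0,0,0,1],
    [0.02,0,0,0,1],
    [0,0,0,0,1]
  ]
}}

```text
t: 7.9
ee_pos: [659.4, 183.1, 221.2]
ee_rot: [[0.241, 0.971, -0.0], [0.971, -0.241, 0.0], [0.0, -0.0, -1.0]]
contact_force: [-0.4, -0.9, -0.2]
grip_width: 0.074
finger_force: 0.0
```

Run:
```python
from h import *
import pickle
out=[]
for n in("top","scene","wrist"):
    c=cam(n);pickle.dump(c,open(n+"3.pkl","wb"));out.append(c["img"])
a=cv2.resize(out[0][120:240,190:370],(400,267));b=cv2.resize(out[1][230:350,270:480],(400,229));w=cv2.resize(out[2],(400,300))
v=np.zeros((567,800,3),np.uint8);v[:267,:400]=a;v[:229,400:]=b;v[267:,:400]=w
cv2.imwrite("pics/m3.png",cv2.cvtColor(v,cv2.COLOR_RGB2BGR));print(get_state()["ee_pos"])
```

```text
[659.25282719 179.18656654 221.16753207]
```

View pics/m3.png

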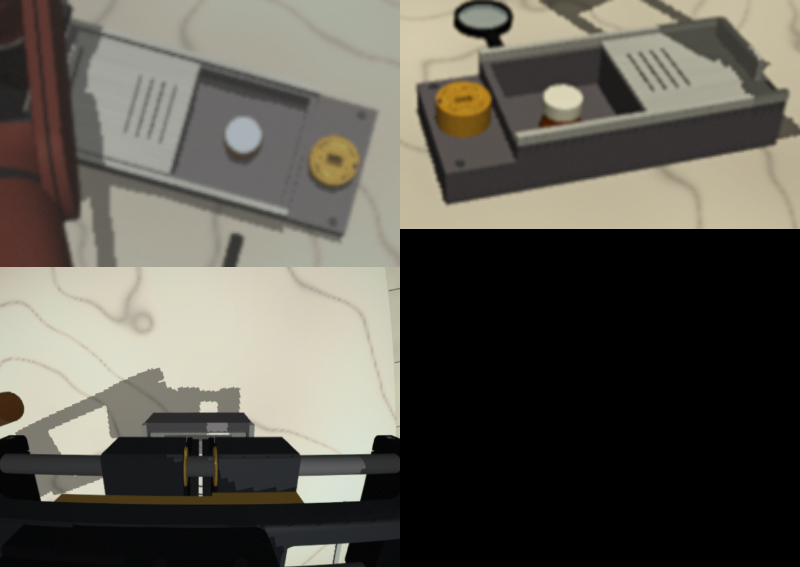

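The jar stands upright in the compartment (top crop 243,133; scene crop 562,103), clear of the cover. The fingers are closed behind the lip, so I descend and push.

Call:
{"op": "play_rows", "data": {
  "targets": [
    [0.01,0,0.04,0,1],
    [0,0,0.035,0,1],
    [0,0,0.01,0,1],
    [0,0,0,0,1],
    [-0.01,0,0,0,1],
    [-0.015,0,0,0,1],
    [-0.02,0,0,0,1],
    [-0.02,0,0,0,1]
  ]
}}

```text
t: 8.85
ee_pos: [647.0, 125.4, 138.9]
ee_rot: [[0.245, 0.97, 0.004], [0.97, -0.245, 0.001], [0.002, 0.004, -1.0]]
contact_force: [2.8, 3.4, 1.9]
grip_width: 0.003
finger_force: 1.6
```

Call:
{"op": "play_rows", "data": {
  "targets": [
    [-0.02,0,0,0,1],
    [-0.015,0,0,0,1],
    [-0.01,0,0,0,1],
    [0,0,0,0,1]
  ]
}}

```text
t: 9.25
ee_pos: [634.2, 81.4, 136.2]
ee_rot: [[0.246, 0.969, -0.002], [0.969, -0.246, -0.001], [-0.001, -0.002, -1.0]]
contact_force: [0.2, -0.1, -0.4]
grip_width: 0.006
finger_force: 0.0
```

Run:
```python
from h import *
import pickle
np.set_printoptions(precision=1,suppress=True)
a=np.array([.2437,.970]);b=np.array([.970,-.2437]);k=np.array([587.4,-103.6])
c=cam("top");S=get_state();p=S["ee_pos"];print(p,S["contact_force"],"case y,x",(p[:2]-k)@a-134,(p[:2]-k)@b)
pickle.dump(c,open("top4.pkl","rb+") if 0 else open("top4.pkl","wb"))
v=cv2.resize(c["img"][110:245,190:370],(720,540),interpolation=cv2.INTER_CUBIC);cv2.imwrite("pics/m4.png",cv2.cvtColor(v,cv2.COLOR_RGB2BGR))
```

```text
[634.2  82.2 135.9] [ 0.4 -0.2 -0.4] case y,x 57.66502294852771 0.10084975357000908
```

View pics/m4.png

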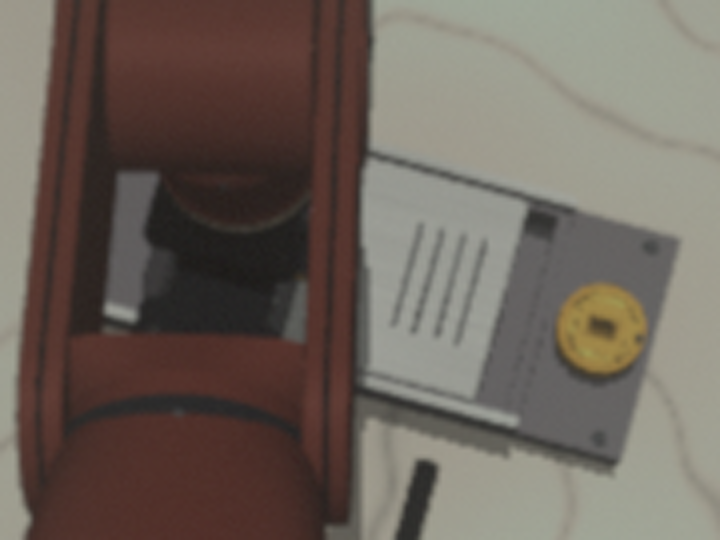

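The cover follows: its leading edge runs from (530,205) to (478,398), about 25 mm short of the end wall. I continue gently until the stop.

Call:
{"op": "play_rows", "data": {
  "targets": [
    [-0.01,0,0,0,1],
    [-0.008,0,0,0,1],
    [-0.003,0,0,0,1],
    [-0.002,0,0,0,1],
    [0,0,0,0,1],
    [0,0,0,0,1]
  ]
}}

```text
t: 9.9
ee_pos: [629.6, 60.8, 136.7]
ee_rot: [[0.244, 0.97, 0.0], [0.97, -0.244, -0.001], [-0.001, 0.0, -1.0]]
contact_force: [0.4, -0.5, -0.8]
grip_width: 0.003
finger_force: 0.0
```

Call:
{"op": "play_rows", "data": {
  "targets": [
    [-0.002,0,0,0,1],
    [-0.002,0,0,0,1],
    [0,0,0,0,1],
    [0,0,0,0,1]
  ]
}}

```text
t: 10.3
ee_pos: [628.7, 57.5, 136.8]
ee_rot: [[0.244, 0.97, 0.001], [0.97, -0.244, 0.0], [0.001, 0.001, -1.0]]
contact_force: [2.2, 3.9, -0.1]
grip_width: 0.005
finger_force: 1.8
```

Call:
{"op": "play_rows", "data": {
  "targets": [
    [-0.002,0,0,0,1],
    [-0.001,0,0,0,1],
    [0,0,0,0,1],
    [0,0,0,0,1]
  ]
}}

```text
t: 10.7
ee_pos: [628.6, 57.0, 136.9]
ee_rot: [[0.244, 0.97, 0.003], [0.97, -0.244, 0.004], [0.005, 0.002, -1.0]]
contact_force: [3.6, 12.0, -2.7]
grip_width: 0.005
finger_force: 6.6
```

Call:
{"op": "play_rows", "data": {
  "targets": [
    [-0.002,0,0,0,1],
    [0,0,0,0,1],
    [0,0,0,0,1]
  ]
}}

```text
t: 11.0
ee_pos: [628.4, 56.7, 137.0]
ee_rot: [[0.244, 0.97, 0.004], [0.97, -0.244, 0.007], [0.008, 0.002, -1.0]]
contact_force: [6.9, 18.2, -3.8]
grip_width: 0.006
finger_force: 9.8
```

The force rises to 18 N with no motion, so the cover is shut. I retract and look at the knob from above.

Call:
{"op": "play_rows", "data": {
  "targets": [
    [0.015,0,0,0,1],
    [0,0,-0.045,0,1],
    [-0.02,0,-0.045,0,1],
    [-0.045,0,-0.01,0,0.7],
    [-0.048,0,0,0,0.7],
    [-0.048,0,0,0,0.7],
    [-0.048,0,0,0,0.7],
    [-0.006,0,0,0,0.7]
  ]
}}

```text
t: 11.8
ee_pos: [576.7, -146.8, 236.8]
ee_rot: [[0.249, 0.968, -0.001], [0.968, -0.249, -0.003], [-0.003, -0.001, -1.0]]
contact_force: [0.4, 0.1, -0.1]
grip_width: 0.286
finger_force: 0.0
```

Call:
{"op": "play_rows", "data": {
  "targets": [
    [0,0,0,0,0.7],
    [0,0,0,0,0.7]
  ]
}}

```text
t: 12.0
ee_pos: [578.3, -141.0, 236.6]
ee_rot: [[0.245, 0.97, -0.0], [0.97, -0.245, 0.0], [0.0, -0.0, -1.0]]
contact_force: [0.7, -0.5, 0.2]
grip_width: 0.299
finger_force: 0.0
```

Run:
```python
from h import *
import pickle
np.set_printoptions(precision=1,suppress=True)
c=cam("wrist");S=get_state();pickle.dump((c,S),open("w5.pkl","wb"));t=cam("top");pickle.dump(t,open("top5.pkl","wb"))
h=cv2.cvtColor(c["img"],cv2.COLOR_RGB2HSV)
m=cv2.inRange(h,(15,110,80),(32,255,255));m[290:]=0
k,l,st,ce=cv2.connectedComponentsWithStats(m);i=1+st[1:,4].argmax();print(st[i],ce[i],S["ee_pos"])
x,y,w,hh=st[i][:4];q=max(0,y-60);v=np.hstack([cv2.resize(c["img"][0:300,170:470],(500,500)),cv2.resize(t["img"][120:240,250:370],(300,300)).repeat(1,0) if 0 else np.vstack([cv2.resize(t["img"][120:240,190:370],(300,200)),np.zeros((300,300,3),np.uint8)])])
cv2.imwrite("pics/m5.png",cv2.cvtColor(v,cv2.COLOR_RGB2BGR))
```

```text
[ 285  158   67   66 3444] [317.7 190.7] [ 578.5 -140.5  236.5]
```

View pics/m5.png

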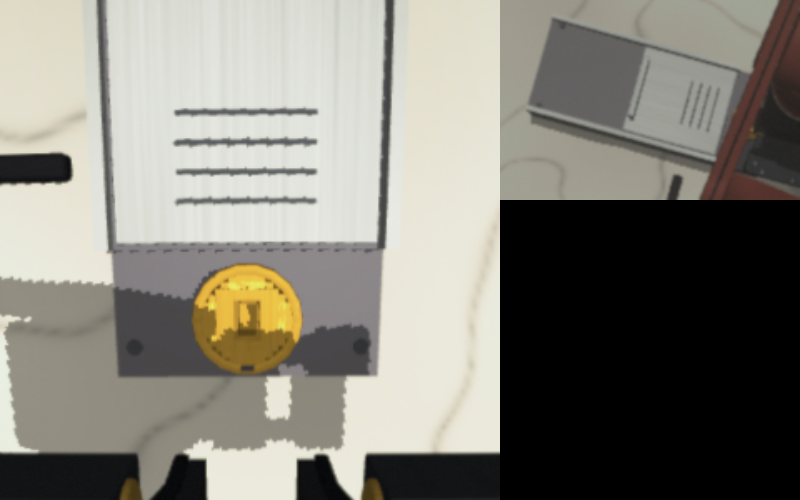

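Crop: the cover is flush against the lock end, the knob is at full-frame (318.5,191) and the slot at (319.4,190) runs along the case's y. Now I compute the knob position and the route to the key.

Run:
```python
from h import *
import pickle
np.set_printoptions(precision=2,suppress=True)
c,S=pickle.load(open("w5.pkl","rb"));p=S["ee_pos"];R=np.array(S["ee_rot"])
h=cv2.cvtColor(c["img"],cv2.COLOR_RGB2HSV);m=cv2.inRange(h,(15,110,50),(32,255,255));m[290:]=0
cn=max(cv2.findContours(m,0,2)[0],key=cv2.contourArea)
C=onplane(c,cn.reshape(-1,2),62)[:,:2]
print("circle",cv2.minEnclosingCircle(C.astype(np.float32)),"slot",onplane(c,[[319.4,190.2]],62),"blk edge",onplane(c,[[170+113*.6,252*.6],[170+120*.6,374*.6],[170+377*.6,375*.6],[170+382*.6,250*.6]],36))
g=cv2.cvtColor(c["img"],cv2.COLOR_RGB2GRAY);print(g[180:202,308:332])
print("cam rel tool",R.T@(ray(c,[[320,240]])[0]-p))
t=pickle.load(open("top0.pkl","rb"))
im=cv2.cvtColor(t["img"],cv2.COLOR_RGB2HSV)
```

```text
circle ((586.1932983398438, -104.80957794189453), 24.892478942871094) slot [[ 587.5  -104.11   62.  ]] blk edge [[ 531.13  -60.64   36.  ]
 [ 516.9  -118.73   36.  ]
 [ 642.03 -150.76   36.  ]
 [ 656.43  -91.23   36.  ]]
[[190 187 172 170 166 154 155 166 166 165 164 162 164 164 163 162 150 155
  178 192 192 192 194 191]
 [190 186 159 150 148 127 132 153 156 153 149 146 146 146 145 138 104 113
  171 191 192 193 194 191]
 [190 185 161 150 147 145 165 169 170 164 137 130 128 128 127 123 110 109
  169 191 192 193 193 190]
 [190 186 161 150 146 142 182 187 187 180 119 107 106 107 106 108 125 111
  170 191 192 192 193 190]
 [189 186 161 149 146 141 183 188 190 181 120 104 103 104 103 107 128 114
  169 191 191 193 192 190]
 [189 186 162 149 146 141 182 189 190 184 148 109 103 102 103 107 130 127
  169 190 191 192 193 189]
 [189 186 162 150 146 141 183 188 189 188 178 115 103 104 102 107 133 143
  171 191 191 192 193 190]
 [188 186 163 150 145 141 183 189 189 189 181 120 103 103 102 107 133 143
  171 190 191 192 193 190]
 [188 185 163 149 146 141 184 188 190 188 184 148 108 102 102 107 132 1
[... 679 characters left out ...]
49 110 101 102 103 109 133 113
  166 189 190 191 192 189]
 [164 180 165 151 138  85 100 104 110 111 109 102 100 100 100 108 133 123
  164 185 188 191 191 188]
 [120 155 160 148 120  77  87  89  89  89  89  88  87  88  88  96 120 119
  141 161 166 188 191 185]
 [106 115 135 125  92  66  69  69  69  69  69  71  70  70  71  78  95  94
  104 113 128 183 186 164]
 [104 103 101  95  84  66  67  68  67  67  67  68  67  67  69  77  92  92
   98 104 115 157 156 118]
 [105 104  97  91  85  68  69  69  69  69  69  69  70  69  71  79  93  92
   97 104 105 112 112 105]
 [104 103  97  92  88  80  81  81  82  83  83  83  82  82  84  87  94  92
   97 105 103 105 106 104]]
cam rel tool [ 67.95   0.49 -93.33]
```

Call:
{"op": "play_rows", "data": {
  "targets": [
    [-0.0426,-0.0227,0,0,0.5],
    [-0.0426,-0.0227,0,0,0.5],
    [-0.0426,-0.0227,0,0,0.5],
    [-0.0426,-0.0227,0,0,0.5],
    [-0.0426,-0.0227,0,0,0.5],
    [-0.0426,-0.0227,0,0,0.5],
    [0,0,0,-0.123,0.5],
    [0,0,0,-0.122,0.5]
  ]
}}

```text
t: 12.9
ee_pos: [383.4, -356.5, 236.7]
ee_rot: [[-0.002, 1.0, 0.0], [1.0, 0.002, -0.0], [-0.0, 0.0, -1.0]]
contact_force: [-0.4, 0.1, 0.5]
grip_width: 0.503
finger_force: 0.0
```

Call:
{"op": "play_rows", "data": {
  "targets": [
    [0,0,0,0,0.5],
    [0,0,0,0,0.5]
  ]
}}

```text
t: 13.1
ee_pos: [384.4, -355.3, 236.6]
ee_rot: [[0.003, 1.0, -0.0], [1.0, -0.003, 0.0], [0.0, -0.0, -1.0]]
contact_force: [0.6, 0.3, 0.6]
grip_width: 0.503
finger_force: 0.0
```

Run:
```python
from h import *
import pickle
c=cam("wrist");S=get_state();pickle.dump((c,S),open("w6.pkl","wb"));print(S["ee_pos"],np.round(S["ee_rot"],3).tolist(),S["joint_pos"])
print(proj(c,[[384,-315,30],[384,-315,89-16]]))
cv2.imwrite("pics/w6.png",cv2.cvtColor(cv2.resize(c["img"][100:320,180:460],(763,600),interpolation=cv2.INTER_CUBIC),cv2.COLOR_RGB2BGR))
```

```text
[ 384.45862962 -355.35181105  236.60271946] [[0.003, 1.0, -0.0], [1.0, -0.003, 0.0], [0.0, -0.0, -1.0]] [-5.13815344e+01  1.43728718e+00  1.05874470e+02 -2.77915178e-04
  7.26933747e+01 -5.12047681e+01]
[[318.79404962 182.77453895]
 [318.59131183 188.45249512]]
```

View pics/w6.png

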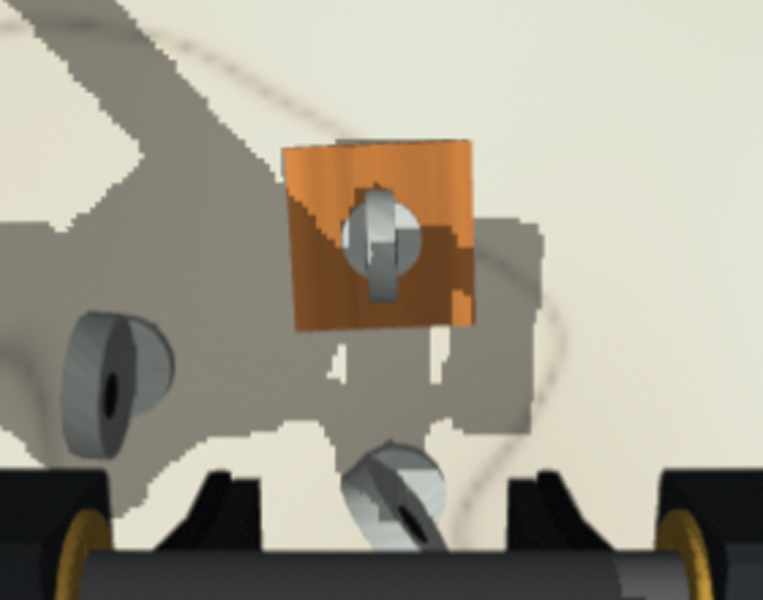

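The key's bow top runs from full-frame (319,169) to (320.5,211), nearly along tool x, with the collar at (320,187). The stand is turned about 2°. The loose big keys are at (220,238) and (327,283).

Run:
```python
from h import *
import pickle
np.set_printoptions(precision=2,suppress=True)
c,S=pickle.load(open("w6.pkl","rb"));k=2.725
f=lambda L:[[180+x/k,100+y/k] for x,y in L]
st=onplane(c,f([(282,148),(471,140),(474,324),(296,331)]),30);print("stand",st,st.mean(0),[np.linalg.norm(st[i]-st[i-1]) for i in range(4)])
e=(st[1]-st[0])+(st[2]-st[3]);print("stand yaw of edge",np.degrees(np.arctan2(e[1],e[0])))
print("collar",onplane(c,f([(342,237),(422,237)]),35),"bow mid z51",onplane(c,f([(380.5,187),(383,302)]),51),"big keys",onplane(c,f([(400,480),(130,370)]),50))
print("bow top edge z67",onplane(c,f([(380.7,215),(382.5,270)]),67))
```

```text
stand [[ 355.31 -291.77   30.  ]
 [ 411.8  -289.6    30.  ]
 [ 413.73 -345.56   30.  ]
 [ 358.21 -347.61   30.  ]] [ 384.76 -318.63   30.  ] [np.float64(55.91482778694079), np.float64(56.53010161688229), np.float64(55.9867689097432), np.float64(55.56574546451645)]
stand yaw of edge 2.157244392391636
collar [[ 373.15 -317.91   35.  ]
 [ 397.14 -317.98   35.  ]] bow mid z51 [[ 384.76 -302.27   51.  ]
 [ 385.37 -334.93   51.  ]] big keys [[ 390.37 -389.68   50.  ]
 [ 310.55 -355.09   50.  ]]
bow top edge z67 [[ 384.81 -308.74   67.  ]
 [ 385.25 -323.45   67.  ]]
```

Call:
{"op": "play_rows", "data": {
  "targets": [
    [0.037,0.0005,0,-0.03,0.5],
    [0,0,0.04,0,0.5],
    [0,0,0.04,0,0.5],
    [0,0,0.03,0,0.5],
    [0,0,0.015,0,0.5],
    [0,0,0.003,0,0.5],
    [0,0,0,0,0.5],
    [0,0,0,0,0.5]
  ]
}}

```text
t: 13.95
ee_pos: [385.2, -319.6, 109.9]
ee_rot: [[-0.028, 1.0, 0.001], [1.0, 0.028, -0.002], [-0.002, 0.001, -1.0]]
contact_force: [0.0, 0.0, -0.0]
grip_width: 0.504
finger_force: 0.0
```

Call:
{"op": "play_rows", "data": {
  "squeeze": 35,
  "targets": [
    [0,0,0,0,1],
    [0,0,0,0,1],
    [0,0,0,0,1],
    [0,0,0,0,1],
    [0,0,0,0,1],
    [0,0,0,0,1]
  ]
}}

```text
t: 14.55
ee_pos: [384.3, -319.2, 108.7]
ee_rot: [[-0.028, 1.0, 0.0], [1.0, 0.028, -0.0], [-0.0, 0.0, -1.0]]
contact_force: [0.1, -0.2, 0.3]
grip_width: 0.088
finger_force: 35.0
```

Call:
{"op": "play_rows", "data": {
  "targets": [
    [0,0,-0.02,0,1],
    [0,0,-0.04,0,1],
    [0,0,-0.03,0,1],
    [0.03,0.03,0,0,1],
    [0.03,0.03,0,0,1],
    [0.03,0.03,0,0,1],
    [0.03,0.03,0,0,1],
    [0.03,0.03,0,0,1]
  ]
}}

```text
t: 15.35
ee_pos: [530.9, -163.6, 198.6]
ee_rot: [[-0.028, 1.0, -0.0], [1.0, 0.028, -0.0], [-0.0, -0.0, -1.0]]
contact_force: [0.8, -1.8, 0.3]
grip_width: 0.089
finger_force: 35.0
```

Call:
{"op": "play_rows", "data": {
  "targets": [
    [0.03,0.03,0,0,1],
    [0.028,0.028,0,0,1],
    [0,0,0,0.137,1],
    [0,0,0,0.137,1],
    [0,0,0,0,1],
    [0,0,0,0,1],
    [0,0,0,0,1]
  ]
}}

```text
t: 16.05
ee_pos: [586.2, -105.7, 198.5]
ee_rot: [[0.241, 0.97, -0.0], [0.97, -0.241, 0.0], [0.0, -0.0, -1.0]]
contact_force: [-0.5, 0.4, -0.4]
grip_width: 0.089
finger_force: 35.0
```

Run:
```python
from h import *
import pickle
np.set_printoptions(precision=2,suppress=True)
S=get_state();c=cam("wrist");s=cam("scene");t=cam("top");pickle.dump((c,s,t,S),open("w7.pkl","wb"))
p=S["ee_pos"];R=np.array(S["ee_rot"]);print(p,R,S["grip_width"],S["joint_pos"][5])
print("to knob (tool axes)",R.T@(np.array([586.5,-104.5,0])-[p[0],p[1],0]))
print(proj(s,[[586.5,-104.5,62]]))
a=cv2.resize(c["img"][120:420,220:420],(400,600));b=cv2.resize(s["img"][215:335,260:340],(400,600),interpolation=cv2.INTER_CUBIC)
cv2.imwrite("pics/m7.png",cv2.cvtColor(np.hstack([a,b]),cv2.COLOR_RGB2BGR))
```

```text
[ 586.21 -105.65  198.52] [[ 0.24  0.97 -0.  ]
 [ 0.97 -0.24  0.  ]
 [ 0.   -0.   -1.  ]] 0.08912445235047176 -3.8268204567714297
to knob (tool axes) [1.19 0.   0.  ]
[[303.98 281.2 ]]
```

View pics/m7.png

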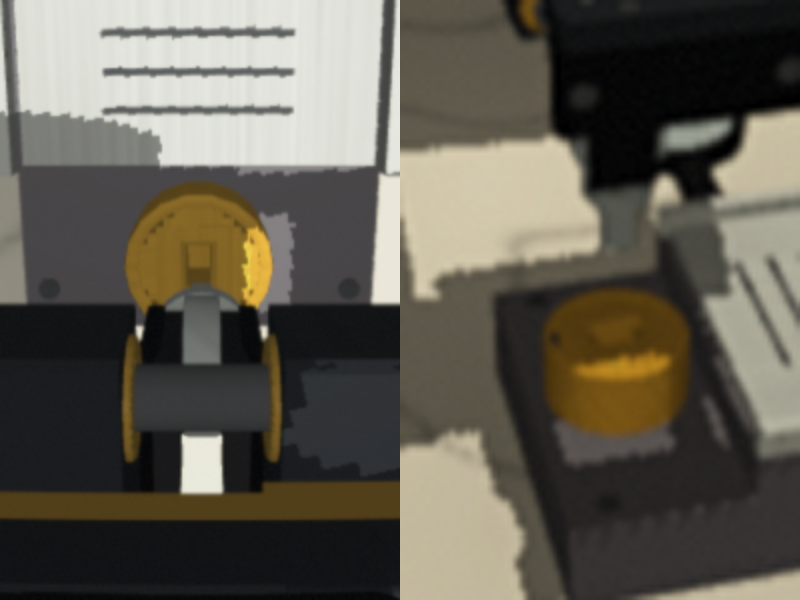

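The wrist crop shows the bow (201,300) in line with the slot (200,262). The scene crop shows the blade tip (618,245) straight above the slot (617,325). A numeric check follows.

Run:
```python
from h import *
import pickle
np.set_printoptions(precision=2,suppress=True)
c,s,t,S=pickle.load(open("w7.pkl","rb"));p=np.array(S["ee_pos"]);R=np.array(S["ee_rot"])
P=onplane(c,[[312,253],[328,253]],62);print("slot sides in tool y",((P-p)@R)[:,1],"knob rim",((onplane(c,[[283.5,251],[355.5,251]],62)-p)@R)[:,1])
g=cv2.cvtColor(c["img"],cv2.COLOR_RGB2GRAY);print(g[245,308:334],g[262,278:362:2])
# scene: blade cols at z~105 (just above tip)
gs=cv2.cvtColor(s["img"],cv2.COLOR_RGB2GRAY)
for r in (258,261):print(r,gs[r,292:316])
for dx in(-.0,.8):
  for yy in(-6,6):
    for xx in (-3,3): print(dx,yy,xx,proj(s,[p+R@[dx+yy,xx,100.7]]))
h=cv2.cvtColor(s["img"],cv2.COLOR_RGB2HSV);m=cv2.inRange(h,(12,120,40),(32,255,255))[265:310,275:330];xs=np.where(m.any(0))[0]+275
print("scene knob cols",xs.min(),xs.max(),"pred",proj(s,[[586.5+24.9*np.cos(q),-104.5+24.9*np.sin(q),62] for q in np.linspace(0,6.28,60)])[:,0].min(),proj(s,[[586.5+24.9*np.cos(q),-104.5+24.9*np.sin(q),62] for q in np.linspace(0,6.28,60)])[:,0].max())
```

```text
slot sides in tool y [-4.91  5.76] knob rim [-23.88  24.06]
[103 100  91  87  84  78  98 101 101 102 101 100 100  98  99 100  97  78
  87  90  96 103 103 102 104 103] [ 70  70  70  88 100 101 100 105 103 104 102 100 102 104 103 102  97  87
  73  73  75  75  74  74  92  95 101 105 100 103 104 102 106 203 182 172
 181 181 155 127 127 127]
258 [196 197 195 195 195 196 191 159  91  76  82  83  84  84  80  72  79  99
 129 117  90  87  91  93]
261 [173 175 175 175 171 172 174 157  91  76  83  83  83  84  80  77  84  86
  83  76  81  81  75  75]
-0.0 -6 -3 [[299.3  263.57]]
-0.0 -6 3 [[300.13 265.64]]
-0.0 6 -3 [[306.34 262.56]]
-0.0 6 3 [[307.21 264.62]]
0.8 -6 -3 [[299.77 263.5 ]]
0.8 -6 3 [[300.6  265.57]]
0.8 6 -3 [[306.81 262.5 ]]
0.8 6 3 [[307.68 264.55]]
scene knob cols 288 317 pred 289.2798009986231 318.6631881545063
```

Estimates agree within about 1 mm and the slot is chamfered, so I lower carefully, watching the force.

Call:
{"op": "play_rows", "data": {
  "targets": [
    [0,0.0002,0.02,0,1],
    [0,0,0.01,0,1],
    [0,0,0.004,0,1],
    [0,0,0.003,0,1],
    [0,0,0.002,0,1],
    [0,0,0,0,1],
    [0,0,0,0,1]
  ]
}}

```text
t: 16.9
ee_pos: [586.4, -105.4, 159.7]
ee_rot: [[0.243, 0.97, -0.0], [0.97, -0.243, 0.0], [-0.0, -0.0, -1.0]]
contact_force: [-1.2, 0.7, -1.7]
grip_width: 0.088
finger_force: 35.0
```

Call:
{"op": "play_rows", "data": {
  "targets": [
    [0,0,0.002,0,1],
    [0,0,0.003,0,1],
    [0,0,0.003,0,1],
    [0,0,0.002,0,1],
    [0,0,0,0,1],
    [0,0,0,0,1]
  ]
}}

```text
t: 17.5
ee_pos: [586.4, -105.4, 149.1]
ee_rot: [[0.244, 0.97, -0.001], [0.97, -0.244, 0.0], [0.0, -0.001, -1.0]]
contact_force: [-2.2, 0.8, -2.0]
grip_width: 0.089
finger_force: 35.0
```

Call:
{"op": "play_rows", "data": {
  "targets": [
    [0,0,0.003,0,1],
    [0,0,0.002,0,1],
    [0,0,0.002,0,1],
    [0,0,0.001,0,1],
    [0,0,0,0,1],
    [0,0,0,0,1]
  ]
}}

```text
t: 18.1
ee_pos: [586.5, -105.4, 141.3]
ee_rot: [[0.244, 0.97, -0.0], [0.97, -0.244, 0.0], [0.0, -0.0, -1.0]]
contact_force: [-3.7, 0.9, 0.4]
grip_width: 0.086
finger_force: 35.0
```

Call:
{"op": "play_rows", "data": {
  "targets": [
    [0,0,0.001,0,1],
    [0,0,0.001,0,1],
    [0,0,0,0,1],
    [0,0,0,0,1]
  ]
}}

```text
t: 18.5
ee_pos: [586.6, -105.4, 140.6]
ee_rot: [[0.243, 0.97, -0.0], [0.97, -0.243, -0.0], [-0.0, -0.0, -1.0]]
contact_force: [-7.7, 1.4, 7.5]
grip_width: 0.089
finger_force: 35.0
```

Seated (z 140.6, 7.5 N). Easing the sideways load and turning clockwise.

Call:
{"op": "play_rows", "data": {
  "targets": [
    [0,-0.0008,0,0,1],
    [0,0,0,0.1,1],
    [0,0,0,0.12,1],
    [0,0,0,0.12,1],
    [0,0,0,0.12,1],
    [0,0,0,0.12,1],
    [0,0,0,0.12,1],
    [0,0,0,0,1]
  ]
}}

```text
t: 19.3
ee_pos: [586.0, -105.4, 140.6]
ee_rot: [[0.813, 0.582, 0.0], [0.582, -0.813, -0.0], [-0.0, 0.0, -1.0]]
contact_force: [-6.2, 1.2, 6.3]
grip_width: 0.088
finger_force: 35.0
```

```bash
python3 -c "
from h import *
S=get_state();print({k:np.round(S[k],2).tolist() for k in('ee_pos','contact_force','wrist_torque','joint_pos','grip_width')},np.degrees(np.arctan2(S['ee_rot'][1][0],S['ee_rot'][0][0])))"
```

```text
{'ee_pos': [585.98, -105.41, 140.65], 'contact_force': [-6.24, 1.24, 6.29], 'wrist_torque': [0.2, 1.31, 0.01], 'joint_pos': [-17.78, 17.35, 99.04, -0.02, 63.59, 36.62], 'grip_width': 0.09} 35.60998741732955
```

Call:
{"op": "play_rows", "data": {
  "targets": [
    [-0.0008,-0.0006,0,0.12,1],
    [0,0,0,0.12,1],
    [0,0,0,0.12,1],
    [0,0,0,0.12,1],
    [0,0,0,0.1,1],
    [0,0,0,0,1]
  ]
}}

```text
t: 19.9
ee_pos: [585.5, -105.4, 140.7]
ee_rot: [[0.999, 0.042, 0.002], [0.042, -0.999, -0.0], [0.002, 0.0, -1.0]]
contact_force: [-5.3, 1.4, 5.0]
grip_width: 0.087
finger_force: 35.0
```

```bash
python3 -c "
from h import *
S=get_state();print({k:np.round(S[k],2).tolist() for k in('ee_pos','contact_force','wrist_torque','joint_pos','grip_width')},np.degrees(np.arctan2(S['ee_rot'][1][0],S['ee_rot'][0][0])))"
```

```text
{'ee_pos': [585.48, -105.38, 140.67], 'contact_force': [-5.27, 1.43, 4.97], 'wrist_torque': [0.29, 0.88, 0.0], 'joint_pos': [-17.8, 17.24, 99.17, 0.01, 63.49, 69.8], 'grip_width': 0.09} 2.400963788178502
```

Call:
{"op": "play_rows", "data": {
  "targets": [
    [0,0,0,0.06,1],
    [0,0,0,0.06,1],
    [0,0,0,0.04,1],
    [0,0,0,0,1],
    [0,0,0,0,1]
  ]
}}

```text
t: 20.4
ee_pos: [585.3, -104.9, 140.7]
ee_rot: [[0.993, -0.115, 0.001], [-0.115, -0.993, 0.0], [0.001, -0.001, -1.0]]
contact_force: [-4.2, 3.6, 7.0]
grip_width: 0.09
finger_force: 35.0
```

```bash
python3 -c "
from h import *
S=get_state();print({k:np.round(S[k],2).tolist() for k in('ee_pos','contact_force','wrist_torque','joint_pos','grip_width')},np.degrees(np.arctan2(S['ee_rot'][1][0],S['ee_rot'][0][0])))"
```

```text
{'ee_pos': [585.3, -104.87, 140.66], 'contact_force': [-4.25, 3.63, 6.97], 'wrist_torque': [0.64, 1.06, 0.18], 'joint_pos': [-17.77, 17.23, 99.18, 0.04, 63.53, 78.79], 'grip_width': 0.09} -6.58578378663627
```

Call:
{"op": "play_rows", "data": {
  "targets": [
    [0,0,0,0.05,1],
    [0,0,0,0.05,1],
    [0,0,0,0,1],
    [0,0,0,0,1]
  ]
}}

```text
t: 20.8
ee_pos: [585.3, -104.8, 140.6]
ee_rot: [[0.977, -0.213, 0.001], [-0.213, -0.977, 0.0], [0.001, -0.001, -1.0]]
contact_force: [-4.5, 3.5, 6.9]
grip_width: 0.09
finger_force: 35.0
```

```bash
python3 -c "
from h import *
S=get_state();print({k:np.round(S[k],2).tolist() for k in('ee_pos','contact_force','wrist_torque','joint_pos','grip_width')},np.degrees(np.arctan2(S['ee_rot'][1][0],S['ee_rot'][0][0])))"
```

```text
{'ee_pos': [585.32, -104.79, 140.64], 'contact_force': [-4.47, 3.52, 6.9], 'wrist_torque': [0.72, 1.02, 0.35], 'joint_pos': [-17.76, 17.23, 99.18, 0.04, 63.53, 84.5], 'grip_width': 0.09} -12.278588869910699
```

The torque keeps climbing (0.35 N m) past 82°, so the knob is at the end stop. I release, rise and check.

Call:
{"op": "play_rows", "data": {
  "targets": [
    [0,0,0,0,0.8],
    [0,0,0,0,0.6],
    [0,0,0,0,0.5],
    [0,0,0,0,0.5],
    [0,0,-0.03,0,0.5],
    [0,0,-0.045,0,0.5],
    [0,0,-0.045,0,0.5]
  ]
}}

```text
t: 21.5
ee_pos: [584.3, -105.2, 260.0]
ee_rot: [[0.977, -0.214, -0.002], [-0.214, -0.977, 0.001], [-0.002, -0.0, -1.0]]
contact_force: [1.5, -0.1, 0.2]
grip_width: 0.493
finger_force: 0.0
```

Call:
{"op": "play_rows", "data": {
  "targets": [
    [-0.049,0,0,0,0.5],
    [-0.049,0,0,0,0.5],
    [-0.04,0,0,0,0.5],
    [0,0.049,0,0,0.5],
    [0,0.049,0,0,0.5],
    [0,0.049,0,0,0.5],
    [0,0.049,0,0,0.5],
    [0,0,0,0,0.5]
  ]
}}

```text
t: 22.3
ee_pos: [406.8, -272.4, 260.1]
ee_rot: [[0.976, -0.22, 0.001], [-0.22, -0.976, -0.003], [0.001, 0.003, -1.0]]
contact_force: [0.4, 0.6, -0.4]
grip_width: 0.499
finger_force: 0.0
```

Run:
```python
from h import *
s=cam("scene");t=cam("top");print(get_state()["t"],get_state()["ee_pos"])
a=cv2.resize(s["img"][200:360,260:480],(520,378),interpolation=cv2.INTER_CUBIC);b=cv2.resize(t["img"][170:220,310:370],(280,233),interpolation=cv2.INTER_CUBIC);d=cv2.resize(t["img"],(280,210))
v=np.zeros((443,800,3),np.uint8);v[:378,:520]=a;v[:233,520:]=b;v[233:,520:]=d
cv2.imwrite("pics/m8.png",cv2.cvtColor(v,cv2.COLOR_RGB2BGR))
```

```text
22.4 [ 407.73495666 -268.16153336  259.49506054]
```

View pics/m8.png

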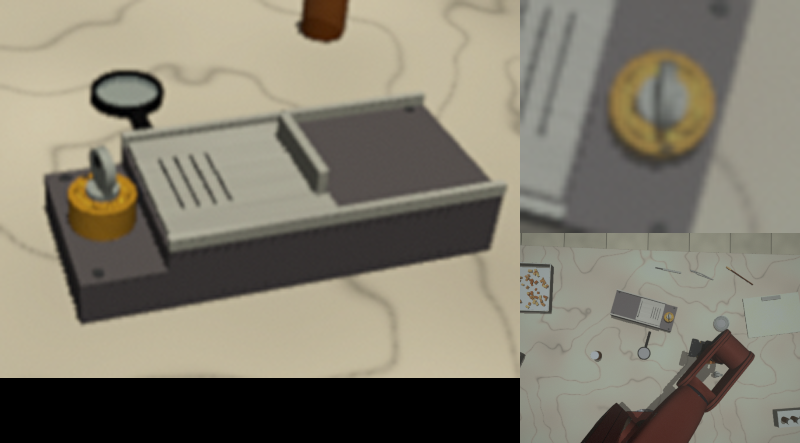

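The cover is flush and the key's collar sits on the knob. The knob's notch moved from the right side (about 15° below horizontal) to the bottom (about 85°), a clockwise turn of about 70°. The bystanders are unmoved, so I hand in.

```bash
python3 -c "
from bench import *
print(close_job())"
```

```text
the job is handed in; nothing more can be done
None
```

I handed the job in at about 22 s: the short jar is upright in the case, the cover is fully shut over it, and the key is seated in the lock, turned clockwise to the end stop and left there; no verdict came back.

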